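# Set the eccentric's high side to the gauge on bench centres

### The job

Slide the dial gauge's carriage fully home against its stop so that the sprung plunger bears on the eccentric collar, then turn the shaft by its crank handle through one whole turn, in either direction, watching the needle swing, without forcing the shaft off its centres. Finish with the collar's high side at the plunger (the needle at the top of its swing), the gauge still home, everything let go and the loose parts around left alone.

Things in the scene. Friction and masses are not known exactly. Their poses are not given: they have to be found in the camera images.
- bench: Bench centres fixed to the table: dark bed 20 mm thick, from x -65 to 200 and y -62 to 163 mm, two green uprights (y -57 to -37 and 40 to 60 mm, up to 120 mm high) carrying the shaft. Origin on the table below the eccentric collar's middle; x points from the shaft to the gauge, y along the shaft (crank at the -y end, over bare table), z up. Shaft axis 100 mm above the table
- collar_mid (a point): middle of the eccentric collar on the shaft axis: steel drum, diameter 56 mm, 36 mm wide along y, mounted 4 mm off centre, so its surface swings about 8 mm. Which way its high side points relative to the crank differs each time and is not reported: only the gauge shows it
- axis (a point): point on the shaft's axis of rotation, 100 mm above the table, level with the middle of the crank handle's length (109 mm from the collar's middle, bench -y). The centres are sprung, 10 N/mm across the axis (x and z): a handle pushed off its circle moves this point; beyond 1.2 mm (about 12 N) the shaft is forced off its centres
- shaft (a joint): angle of shaft and crank (rad, no stops), 0 with the handle straight up: at angle a and throw r the handle lies r sin(a) along bench x and r cos(a) above the axis. Starts at -0.4 to 0.4, stays where it is left, takes 2 to 4 N at the handle to turn
- hub (a point): middle of the crank hub, on the shaft axis, 69 mm from the collar's middle. Its web carries the handle: orange free-spinning sleeve, diameter 14 mm, 48 mm long, parallel to bench y, its middle 40 mm beyond the hub; its throw (off the axis) is set anew each time, 25 to 39 mm, not reported. Gripped from above, fingers closing along bench x, it can be led round with the tool down
- post (a point): grip point on the orange round grip of the gauge carriage: upright post, diameter 18 mm, orange from 130 to 170 mm above the table; this point is on its axis 155 mm above the table. The black dial (diameter 68 mm, top 135 mm above the table) is centred 50 mm in front of it, towards the shaft
- carriage (a joint): travel of the gauge carriage along bench -x (m): 0 fully drawn back, 0.030 fully home at its stop (the post then stands 130 mm from the shaft axis in bench x). Starts at 0 to 0.012. Sliding takes about 5 N plus the plunger's spring, and it stays where it is left
- plunger (a joint): how far the plunger is pressed in (m): 0 to 0.016, spring 1 N out, 0.1 N/mm. With the carriage home it swings between about 0.0018 (collar's low side) and 0.0095 (high side)
- needle (a joint): angle of the red dial needle (rad), 0.35 rad per mm of plunger travel, clockwise seen from above: 0 with the plunger out (needle pointing away from the shaft), so it swings about 2.7 rad in a turn of the shaft; the dial faces up
- tip (a point): the plunger's ball tip, at the height of the shaft axis, pressing on the collar along bench x
- spare_collar: loose steel collar, 48 mm across, 30 mm high, on the bench bed; bystander, leave alone; origin under its centre
- spare_spacer: loose brass spacer, 34 mm across, 14 mm high, on the bench bed; bystander, leave alone; origin under its centre
- screwdriver: screwdriver lying on the table; bystander, leave alone; origin at its middle
- wrench: wrench lying on the table; bystander, leave alone; origin at its middle
- oil_bottle: white oil bottle, 50 mm across, 130 mm high; bystander, leave alone; origin under its centre
- parts_tray: blue open tray 140 x 200 x 40 mm; bystander, leave alone; origin under its centre
- piston: aluminium piston, 48 mm across, 45 mm high; bystander, leave alone; origin under its centre

How it is judged:
On the way, in this order (a step that is already met when the one before it is completed fails the run):
1. the gauge carriage is fully home (within 1.5 mm) with the plunger bearing on the collar (value of joint carriage above 0.0285 m and value of joint plunger above 0.001 m), for 0.2 s.
2. the shaft has been turned one whole turn, either way, against the plunger (all of step 1 and (value of joint shaft above 5.7 rad or value of joint shaft below -5.7 rad)), for 0.05 s.
At the end, for the whole second after the job is handed in: the carriage is within 1.5 mm of its stop, the plunger rests on the collar and its tip is pushed out to within about 0.2 mm of the farthest it goes (the collar's high side within about 15 degrees of the plunger), and the shaft stands still, let go (value of joint carriage above 0.0285 m and value of joint plunger above 0.006 m and x of tip in the frame of axis above 0.0315 m and velocity of joint shaft between -0.05 and 0.05 rad/s); the robot touches nothing.
It fails at once if the shaft is forced more than 1.2 mm off its centres (about 12 N) (distance of axis from where it was at the start of the episode above 0.0012 m).
It fails at once if a bystander is moved more than 20 mm (distance of any of spare_collar, spare_spacer, screwdriver, wrench, oil_bottle, parts_tray, piston from where it was at the start of the episode above 0.02 m).
It also fails if it takes over 72 s, if anything falls off the work surface, if the arm or the gripper's body presses on something with over 40 N, if the wrist force passes 120 N, or if a joint passes its speed limit or range.

### The arm

A 6-joint arm with a two-finger parallel gripper is mounted at the origin on the work surface. World frame = base frame: x ahead of the robot, y to its left, z up, the work surface at z = 0. Lengths are in m, angles in rad, forces in N, time in s.
With the tool pointing down it reaches from about 0.375 to 0.9 m from the base axis. Payload 3.1 kg.
Tool frame: the origin (TCP) lies between the finger pads; the fingertips stand manip.finger_overhang ahead of it and the grasp point (between the pads) lies 5 mm behind it (manip.finger_overhang is the distance from the TCP to the fingertips, in m); z points along the fingers, y is the line along which they close (so a half turn about z gives the same grasp; the last joint's range is limited). The gripper opens to 85 mm and grips with 20 to 120 N. Pads are 22 mm wide; open, the fingers measure 114 mm over their backs; the gripper's body (76 mm by 85 mm) begins 54 mm behind the grasp point. The pads swing forward as they close: fully open they stand 13 mm farther back than shut.
Start: joints at [-1.353, 0.527, 1.433, -0, 1.181, -0.178], TCP at [0.241, -0.577, 0.245] pointing down, gripper open.
Joint ranges: [-3.08, 3.08], [-0.75, 2.2], [0.22, 2.44], [-1.43, 4.57], [0, 2.65], [-2.85, 2.85]. Speed limits (rad/s): [2.79, 2.79, 3.14, 3.14, 3.14, 3.14].

### API

Orientations are given as a unit quaternion [x, y, z, w].
In Python, from station import manip gives the robot as it stands.
- The arm moves only by the tool drive_tool, never from a script. Its argument "plan" is a list of rows, each a list of 7 numbers: the shift along the tool's x, y, z in m, then the turn, a rotation vector about the tool's x, y, z in degrees, then the opening, from -1 (shut) to 1 (fully open). In form: [[x, y, z, wx, wy, wz, gripper], ...]. A call has 1 to 10 rows; each row shifts and turns the commanded pose from where the row before left it, along the tool's axes as they then stand; what a row does not reach is not made up. A row lasts 1/10 s, in which the tool goes at most 50 mm and 8.59 degrees, less where a joint would pass 70% of its speed; a pose out of reach is approached as far as the arm can. A call is refused whole if a number of a shift passes 0.05 or a number of a turn 8.59, either way. A call with a gripper value outside its range is refused whole. The fingers move at their own pace and stop on an object; "newtons" is the grip in N (left out, the last holds). Time passes only in rows, so rows that do not move let the fingers close. It gives the time, the measured TCP pose, the force, the opening and the grip force at its end, in the units of the state.
- manip.sense(): the state, without advancing time (a new reading comes with each control period).
- manip.snapshot(name): name is "scene" or "top" or "wrist"; returns a dict with "image" (384x512x3 uint8, red, green, blue), "z_map" (384x512 float32, m along the optical axis (not along the pixel's ray), 0 where there is no reading), "fov_y" (degrees; the focal length in pixels is half the picture's height over the tangent of half this angle, whatever the lens; pixels are square), "cx", "cy" (the principal point, pixels), "extrinsics" (4x4, takes a point from camera to world coordinates); the wrist camera has in their place "mount" (4x4, takes a point from camera to tool coordinates, whose origin is the TCP and whose axes are the flange's). Camera axes: x right, y up, looking along -z (the intrinsics and any distortion apply to the point x, -y, -z); pixel columns grow to the right and rows downward; lengths in m; the calibration is good to about 2 mm. A picture is of the moment at which its call begins: read the wrist's pose just before it.
- manip.sign_off(): hands the job in; it is judged then, once.
The state is a dict: "t": time; "q": joint angles; "qd": joint speeds; "tau": joint torques, N m; "tcp_pos": TCP position; "tool_rot": TCP orientation; "force": force on the tool from outside, world axes, zero at the start; "ft_torque": the same for the moment, N m; "finger_gap": opening from 0.0 (shut) to 1.0 (fully open); "gripper_force": force on a finger pad.
Only numpy, scipy, OpenCV 4.12 (cv2) and the standard library are available. Lean on these libraries where they do the work, as an engineer would, in place of code of your own. Each camera call takes 0.05 s, during which the arm holds its last target. There are 200 camera calls.

## Working session

There is one attempt and no reset: what is moved stays moved. The work goes in short steps, Python scripts to look and compute and a tool call to move; the robot and the scene stay as the last step left them, time stands still between calls to the robot, and variables do not carry over. Pictures are saved under pics/ and viewed, at most 10 in all, crops included, and the job is handed in when it is done.

Besides the shell and the picture viewer there is one more tool, called after "Request:" as name(argument=value, ...) on one line, values as JSON. drive_tool: Moves the arm, as the interface text tells. Its arguments: {"type":"object","properties":{"plan":{"type":"array"},"newtons":{"type":"number"}},"required":["plan"]}

```bash
ls; mkdir -p pics
cat > h.py <<'E'
import numpy as np, cv2
from station import manip
from scipy.spatial.transform import Rotation as R
def cam(name):
    s=manip.sense(); d=manip.snapshot(name)
    if 'mount' in d:
        T=np.eye(4);T[:3,:3]=R.from_quat(s['tool_rot']).as_matrix();T[:3,3]=s['tcp_pos'];d['E']=T@d['mount']
    else: d['E']=np.array(d['extrinsics'])
    return d
def f(d): return d['image'].shape[0]/2/np.tan(np.radians(d['fov_y'])/2)
def pts(d,u,v,z=None):
    u=np.asarray(u,float);v=np.asarray(v,float)
    r=np.stack([(u-d['cx'])/f(d),-(v-d['cy'])/f(d),-np.ones_like(u)],-1)
    E=d['E'];w=r@E[:3,:3].T
    if z is None:
        k=d['z_map'][v.astype(int),u.astype(int)][...,None]
    else: k=((z-E[2,3])/w[...,2])[...,None]
    return E[:3,3]+k*w
def save(d,n): cv2.imwrite('pics/'+n,cv2.cvtColor(d['image'],cv2.COLOR_RGB2BGR))
E
python3 - <<'E'
from h import *
for n in('scene','top'):
    d=cam(n);save(d,n+'0.png')
    print(n,{k:(v if np.size(v)<20 else np.shape(v)) for k,v in d.items()})
    hsv=cv2.cvtColor(d['image'],cv2.COLOR_RGB2HSV)
    m=cv2.inRange(hsv,(5,150,100),(20,255,255))
    N,L,S,C=cv2.connectedComponentsWithStats(m)
    for i in range(1,N):
        if S[i,4]>15:
            v,u=np.where(L==i);p=pts(d,u,v);print('orange',S[i],np.median(p,0).round(4),p.min(0).round(3),p.max(0).round(3))
print(manip.finger_overhang,manip.sense())
E
```

```text
pics
scene {'image': (384, 512, 3), 'z_map': (384, 512), 'fov_y': 50.22772971447052, 'cx': 250.9541408785431, 'cy': 190.19057318247215, 'extrinsics': array([[-0.67878656, -0.45254   ,  0.57832201,  1.17751584],
       [ 0.73397383, -0.44281972,  0.51496904,  0.61102828],
       [ 0.0230483 ,  0.77402729,  0.63273259,  0.82277368],
       [ 0.        ,  0.        ,  0.        ,  1.        ]]), 'E': array([[-0.67878656, -0.45254   ,  0.57832201,  1.17751584],
       [ 0.73397383, -0.44281972,  0.51496904,  0.61102828],
       [ 0.0230483 ,  0.77402729,  0.63273259,  0.82277368],
       [ 0.        ,  0.        ,  0.        ,  1.        ]])}
orange [233 158  13   9  47] [ 0.4733 -0.0686  0.1292] [ 0.329 -0.204 -0.003] [ 0.477 -0.044  0.135]
orange [230 188   6  15  71] [0.6169 0.0481 0.1577] [0.572 0.015 0.132] [0.622 0.053 0.17 ]
orange [141 283  43  37 814] [0.887  0.0979 0.0357] [0.824 0.044 0.001] [0.934 0.11  0.054]
orange [346 286  11   9  69] [0.6391 0.4175 0.1296] [0.629 0.409 0.127] [0.65  0.428 0.133]
orange [397 298  58  86 157] [0.7209 0.5848 0.2313] [0.608 0.583 0.228] [0.8
[... 1304 characters left out ...]
 0.018 1.384]
0.014 {'t': 0.1, 'q': array([-1.35350417e+00,  5.28392468e-01,  1.43376684e+00, -6.04341701e-06,
        1.18145026e+00, -1.78527468e-01]), 'qd': array([ 0.00036477,  0.00057482, -0.00197923, -0.00027598,  0.00074978,
        0.00037422]), 'tau': array([ 1.66918194e-04, -4.43303955e+01, -1.78586894e+01, -3.11679951e-04,
        3.83563922e-03,  1.90623120e-05]), 'tcp_pos': array([ 0.24085045, -0.57604964,  0.24442197]), 'tool_rot': array([ 9.80478968e-01,  1.96621402e-01, -2.23388739e-05, -1.00821157e-03]), 'force': array([-0.46442443, -0.47611541,  0.2710457 ]), 'ft_torque': array([ 0.00861885,  0.04998922, -0.05858167]), 'gripper_force': 0.0, 'finger_gap': 0.9988926603219844}
```

```bash
python3 -c "
import cv2,numpy as np
cv2.imwrite('pics/a.png',np.vstack([cv2.resize(cv2.imread('pics/%s0.png'%n),(400,300)) for n in('scene','top')]))"
```

```text
(no output)
```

View pics/top0.png

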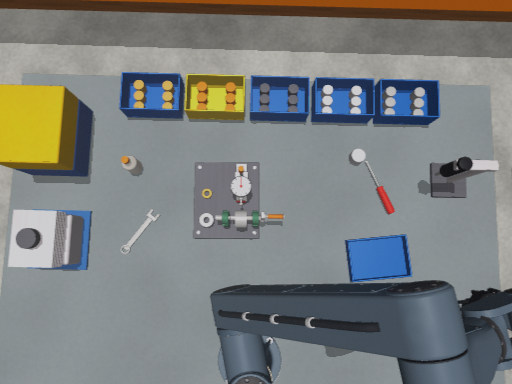

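View pics/scene0.png

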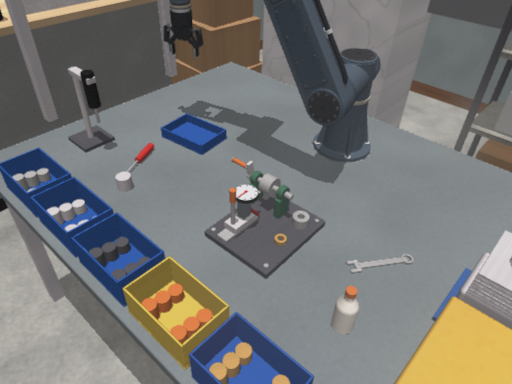

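The top view shows the bench bed at (194–260, 163–239) px, nearly aligned with the world axes. The crank handle is at (275,217), the post at (241,168) and the dial at (241,186). The scene view agrees. Next I'll get the bed pose from depth.

```bash
python3 - <<'E'
from h import *
for n in('top','scene'):
    d=cam(n);V,U=np.mgrid[:384,:512]
    p=pts(d,U,V); im=d['image'].astype(int)
    m=(abs(p[...,2]-.02)<.008)&(p[...,0]>.33)&(p[...,0]<.8)&(p[...,1]>-.1)&(p[...,1]<.28)&(d['z_map']>0)&(im.sum(2)<300)
    m=cv2.morphologyEx(m.astype(np.uint8),cv2.MORPH_OPEN,np.ones((3,3)))
    v,u=np.where(m>0); q=pts(d,u,v,.02)[:,:2].astype(np.float32)
    r=cv2.minAreaRect(q);print(n,len(q),r)
E
sed -n 1,3p h.py >/dev/null; python3 -c "
from h import *
d=manip.snapshot('wrist');print(d['mount'],d['fov_y'],d['cx'],d['cy'])"
```

```text
top 119 ((0.48538738489151, 0.05999377742409706), (0.12983179092407227, 0.11648289114236832), 3.514735460281372)
scene 3649 ((0.5350370407104492, 0.09611645340919495), (0.2685859501361847, 0.22560760378837585), 1.225581407546997)
[[ 1.24130265e-04  9.61723620e-01  2.74021282e-01  6.91748635e-02]
 [ 9.99999917e-01 -2.25801799e-04  3.39494321e-04 -9.46334805e-05]
 [ 3.88374206e-04  2.74021217e-01 -9.61723568e-01 -1.28526117e-01]
 [ 0.00000000e+00  0.00000000e+00  0.00000000e+00  1.00000000e+00]] 62.667160935677686 255.66849934842284 191.54372923402423
```

Request:
drive_tool(plan=[[0, 0, -0.05, 0, 0, 0, 1], [0, 0, -0.05, 0, 0, 0, 1], [0, 0, -0.05, 0, 0, 0, 1]])

```text
t: 0.55
tcp_pos: [0.2409, -0.5762, 0.3965]
tool_rot: [0.98, 0.197, 0.0, -0.001]
force: [-0.7, -1.9, 1.3]
finger_gap: 0.998
gripper_force: 0.0
```

Bed size and yaw check out (269×226 mm, about 1.2°), which puts the bench origin near (0.469, 0.044). I'll fly to a viewpoint with the fingers closing along bench x.

Run:
```python
import numpy as np
for k in range(14):
    h=22.7+4.9*k;e=np.radians(63.3-h);print([round(.046*np.cos(e),3),round(-.046*np.sin(e),3),-0.003,0,0,-4.9,1])
```

```text
[np.float64(0.035), np.float64(-0.03), -0.003, 0, 0, -4.9, 1]
[np.float64(0.037), np.float64(-0.027), -0.003, 0, 0, -4.9, 1]
[np.float64(0.04), np.float64(-0.024), -0.003, 0, 0, -4.9, 1]
[np.float64(0.041), np.float64(-0.02), -0.003, 0, 0, -4.9, 1]
[np.float64(0.043), np.float64(-0.016), -0.003, 0, 0, -4.9, 1]
[np.float64(0.044), np.float64(-0.013), -0.003, 0, 0, -4.9, 1]
[np.float64(0.045), np.float64(-0.009), -0.003, 0, 0, -4.9, 1]
[np.float64(0.046), np.float64(-0.005), -0.003, 0, 0, -4.9, 1]
[np.float64(0.046), np.float64(-0.001), -0.003, 0, 0, -4.9, 1]
[np.float64(0.046), np.float64(0.003), -0.003, 0, 0, -4.9, 1]
[np.float64(0.046), np.float64(0.007), -0.003, 0, 0, -4.9, 1]
[np.float64(0.045), np.float64(0.011), -0.003, 0, 0, -4.9, 1]
[np.float64(0.044), np.float64(0.014), -0.003, 0, 0, -4.9, 1]
[np.float64(0.042), np.float64(0.018), -0.003, 0, 0, -4.9, 1]
```

Request:
drive_tool(plan=[[0.035, -0.03, -0.003, 0, 0, -4.9, 1], [0.037, -0.027, -0.003, 0, 0, -4.9, 1], [0.04, -0.024, -0.003, 0, 0, -4.9, 1], [0.041, -0.02, -0.003, 0, 0, -4.9, 1], [0.043, -0.016, -0.003, 0, 0, -4.9, 1], [0.044, -0.013, -0.003, 0, 0, -4.9, 1], [0.045, -0.009, -0.003, 0, 0, -4.9, 1], [0.046, -0.005, -0.003, 0, 0, -4.9, 1], [0.046, -0.001, 0, 0, 0, -4.9, 1], [0.046, 0.003, 0, 0, 0, -4.9, 1]])

```text
t: 1.55
tcp_pos: [0.4483, -0.1638, 0.4196]
tool_rot: [0.81, 0.587, 0.0, 0.0]
force: [0.0, 0.5, -0.5]
finger_gap: 1.0
gripper_force: 0.0
```

Request:
drive_tool(plan=[[0.046, 0.007, 0, 0, 0, -4.9, 1], [0.045, 0.011, 0, 0, 0, -4.9, 1], [0.044, 0.014, 0, 0, 0, -4.9, 1], [0.042, 0.018, 0, 0, 0, -4.9, 1], [0, 0, 0, 0, 0, 0, -1], [0, 0, 0, 0, 0, 0, -1], [0, 0, 0, 0, 0, 0, -1]])

```text
t: 2.25
tcp_pos: [0.5306, -0.0013, 0.4191]
tool_rot: [0.7, 0.715, -0.0, -0.0]
force: [0.2, -0.6, 0.2]
finger_gap: 0.518
gripper_force: 0.0
```

```bash
cat >> h.py <<'E'
def oranges(d,mn=30):
    hsv=cv2.cvtColor(d['image'],cv2.COLOR_RGB2HSV)
    m=cv2.inRange(hsv,(4,140,80),(22,255,255))
    N,L,S,C=cv2.connectedComponentsWithStats(m)
    return [(S[i],*np.where(L==i)) for i in range(1,N) if S[i,4]>mn]
def st():
    s=manip.sense();x=R.from_quat(s['tool_rot']).as_matrix()
    print('t',round(s['t'],2),'tcp',s['tcp_pos'].round(4),'head',np.degrees(np.arctan2(x[1,0],x[0,0])).round(2),'zax',x[:,2].round(3),'F',s['force'].round(1),'gap',round(s['finger_gap'],3),'gf',s['gripper_force'])
E
python3 - <<'E'
from h import *
st();d=cam('wrist');save(d,'w1.png')
for S,v,u in oranges(d):
    p=pts(d,u,v);q=np.stack([u,v],-1).astype(np.float32)
    print(S,np.median(p,0).round(4),np.percentile(p,[2,98],axis=0).round(4).tolist(),cv2.minAreaRect(q))
E
```

```text
t 2.25 tcp [ 0.5306 -0.0013  0.4191] head 91.22 zax [-0.001 -0.    -1.   ] F [ 0.2 -0.6  0.2] gap 0.518 gf 0.0
[481   6  31  34 823] [0.8775 0.1849 0.0419] [[0.8592, 0.1725, 0.0066], [0.9153, 0.2053, 0.0455]] ((496.0, 22.5), (33.0, 30.0), 90.0)
[ 468   80   44   25 1019] [0.8863 0.0889 0.043 ] [[0.8598, 0.0728, 0.005], [0.9171, 0.1073, 0.0522]] ((489.5, 92.0), (24.0, 43.0), 90.0)
[319 118  14  15  66] [0.6132 0.0424 0.1697] [[0.6033, 0.0354, 0.1679], [0.6185, 0.0513, 0.1712]] ((325.5, 125.0), (14.0, 13.0), 90.0)
[206 186  11  34 290] [ 0.4695 -0.0673  0.1306] [[0.4635, -0.0911, 0.1266], [0.4747, -0.0455, 0.1329]] ((211.01593017578125, 202.44586181640625), (33.157432556152344, 9.065649032592773), 87.95458984375)
[503 314   9  35 165] [ 1.6909 -0.9245 -0.6488] [[1.6812, -0.9713, -0.6639], [1.6963, -0.8258, -0.6164]] ((507.0, 331.0), (34.0, 8.0), 90.0)
```

View pics/w1.png

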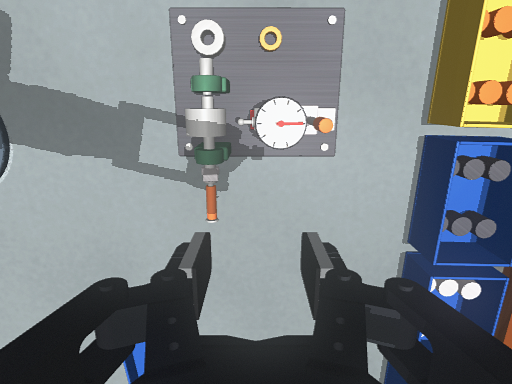

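The wrist view shows the whole bench. The bed spans (170–344, 8–157), the shaft runs up col ~208, the collar is at (206,122), the handle at (211,203), the dial at (281,123) and the post at (325,125). The needle points to +x, meaning the plunger is out. I'll refine the bench pose from this picture.

Run:
```python
from h import *
d=cam('wrist');V,U=np.mgrid[:384,:512];p=pts(d,U,V);z=p[...,2];x=p[...,0];y=p[...,1]
m=((abs(z-.02)<.006)&(x>.33)&(x<.75)&(y>-.1)&(y<.32)).astype(np.uint8)
m=cv2.morphologyEx(m,cv2.MORPH_OPEN,np.ones((5,5)))
v,u=np.where(m>0);q=pts(d,u,v,.02)[:,:2].astype(np.float32);r=cv2.minAreaRect(q);print(len(q),r,np.median(z[m>0]),cv2.boxPoints(r).round(4).tolist())
# table height check
print('table z',np.median(z[250:300,20:120]))
def rep(n,mm):
    P=p[mm];print(n,len(P),np.median(P,0).round(4),np.percentile(P,[2,98],axis=0).round(4).tolist())
hsv=cv2.cvtColor(d['image'],cv2.COLOR_RGB2HSV)
rep('collar',(U>180)&(U<232)&(V>105)&(V<138)&(z>.11))
for v0 in(62,65,68,100,): 
    mm=(V==v0)&(U>185)&(U<235)&(z>.09);rep('shaft row%d'%v0,mm)
rep('hub',(U>195)&(U<225)&(V>166)&(V<184)&(z>.06))
g=(hsv[...,0]>60)&(hsv[...,0]<90)&(hsv[...,1]>60)&(z>.04)&(U<240)&(V<170);rep('green1',g&(V<110));rep('green2',g&(V>130))
g=(U>240)&(U<310)&(V>90)&(V<155)&(abs(z-.135)<.008);rep('dial',g)
g=(hsv[...,0]<22)&(hsv[...,1]>120)&(U>310)&(U<335)&(V>105)&(V<140);
for lo,hi in((.166,.175),(.13,.166)):rep('post',g&(z>lo)&(z<hi))
g=(hsv[...,0]<22)&(hsv[...,1]>120)&(abs(U-211)<12)&(V>175)&(V<230)
v,u=np.where(g);q=pts(d,u,v,.126)[:,:2];print('handle cols',[ (int(r0),int(u[v==r0].min()),int(u[v==r0].max()),p[r0,u[v==r0],0].mean().round(4),p[r0,u[v==r0],2].max().round(4),p[r0,u[v==r0],1].mean().round(4)) for r0 in range(188,220,4)])
```

```text
17389 ((0.5288574695587158, 0.09256070107221603), (0.26345857977867126, 0.222234845161438), 1.1604859828948975) 0.01989444359728587 [[0.39489999413490295, 0.20100000500679016], [0.399399995803833, -0.021199999377131462], [0.6628000140190125, -0.01590000092983246], [0.65829998254776, 0.20630000531673431]]
table z 0.0001634872854850422
collar 1041 [0.4615 0.0408 0.123 ] [[0.4357, 0.0228, 0.1109], [0.4836, 0.0579, 0.127]]
shaft row62 14 [0.4624 0.1161 0.1074] [[0.4537, 0.1158, 0.101], [0.4696, 0.117, 0.1094]]
shaft row65 14 [0.4625 0.1124 0.1081] [[0.4538, 0.1122, 0.1011], [0.4696, 0.1132, 0.1091]]
shaft row68 14 [0.4636 0.1088 0.1077] [[0.4534, 0.0783, 0.1014], [0.5136, 0.1095, 0.4336]]
shaft row100 12 [0.4626 0.0686 0.1063] [[0.4547, 0.0685, 0.1008], [0.4688, 0.0688, 0.1082]]
hub 262 [ 0.4694 -0.0252  0.1368] [[0.4524, -0.0403, 0.102], [0.4798, -0.0229, 0.1488]]
green1 520 [0.4657 0.0903 0.1166] [[0.4385, 0.0809, 0.0843], [0.4854, 0.0994, 0.121]]
green2 385 [ 0.465  -0.0055  0.1172] [[0.4418, -0.015, 0.0843], [0.4864, 0.003, 0.1205]]
dial 2175 [0.5609 0.0431 0.1318] [[0.5309, 0.0124, 0.1299], [0.591, 0.0728, 0.1344]]
post 168 [0.6106 0.0432 0.1697] [[0.6034, 0.0361, 0.168], [0.6186, 0.0511, 0.1713]]
  return _methods._mean(a, axis=axis, dtype=dtype,
  ret = um.true_divide(
Traceback (most recent call last):
IndexError: index -1 is out of bounds for axis 0 with size 0
```

Bench origin ≈ (0.4626, 0.041), yaw 1.16°. The post sits at bench x 0.1485, so travel is about 11.5 mm (inside the stated range). I'll push the post home with shut fingers from behind.

Request:
drive_tool(plan=[[0.015, 0.04, 0, 0, 0, 0, -1], [0.015, 0.04, 0, 0, 0, 0, -1], [0.0137, 0.04, 0.03, 0, 0, 0, -1], [0, 0, 0.05, 0, 0, 0, -1], [0, 0, 0.05, 0, 0, 0, -1], [0, 0, 0.05, 0, 0, 0, -1], [0, 0, 0.05, 0, 0, 0, -1], [0, 0, 0.037, 0, 0, 0, -1], [0, 0, 0, 0, 0, 0, -1]])

```text
t: 3.25
tcp_pos: [0.6441, 0.0438, 0.1474]
tool_rot: [0.7, 0.714, -0.004, -0.005]
force: [-1.2, 0.1, -0.3]
finger_gap: 0.004
gripper_force: 0.0
```

Run:
```python
from h import *
st();a=cam('wrist');b=cam('scene');save(a,'w2.png')
cv2.imwrite('pics/c2.png',np.hstack([cv2.imread('pics/w2.png')[:,150:512],cv2.resize(cv2.cvtColor(b['image'][110:270,170:350],cv2.COLOR_RGB2BGR),(432,384))]))
```

```text
t 3.25 tcp [0.6441 0.0438 0.1474] head 91.13 zax [-0.013  0.001 -1.   ] F [-1.2  0.1 -0.3] gap 0.004 gf 0.0
```

View pics/c2.png

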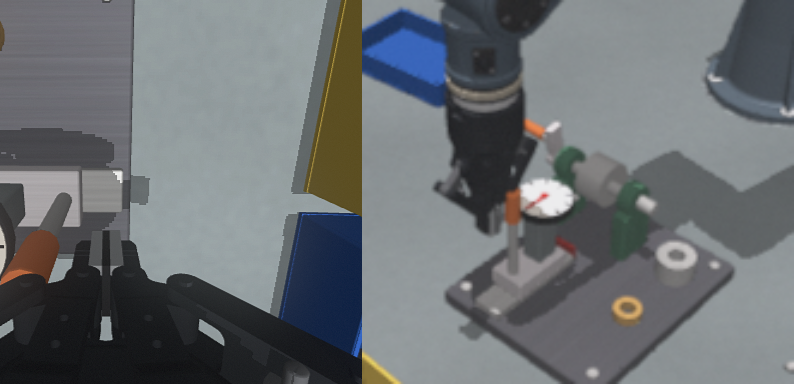

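Combined picture: the shut fingers at (105,260) in the left panel stand just behind the orange post at (40,255), clear of the dial. I'll settle, then push.

Request:
drive_tool(plan=[[0, 0, -0.002, 0, 0, 0, -1], [0, 0, 0, 0, 0, 0, -1], [0, 0, 0, 0, 0, 0, -1]])

```text
t: 3.65
tcp_pos: [0.65, 0.045, 0.158]
tool_rot: [0.699, 0.715, 0.001, 0.002]
force: [0.1, 0.3, -0.1]
finger_gap: -0.001
gripper_force: 0.0
```

Request:
drive_tool(plan=[[0, -0.004, 0, 0, 0, 0, -1], [0, -0.004, 0, 0, 0, 0, -1], [0, -0.004, 0, 0, 0, 0, -1], [0, 0, 0, 0, 0, 0, -1], [0, 0, 0, 0, 0, 0, -1]])

```text
t: 4.15
tcp_pos: [0.6365, 0.045, 0.1553]
tool_rot: [0.699, 0.715, -0.0, -0.0]
force: [0.0, 0.7, -0.8]
finger_gap: -0.002
gripper_force: 0.0
```

Request:
drive_tool(plan=[[0, -0.004, 0.002, 0, 0, 0, -1], [0, -0.004, 0, 0, 0, 0, -1], [0, -0.003, 0, 0, 0, 0, -1], [0, -0.002, 0, 0, 0, 0, -1], [0, -0.002, 0, 0, 0, 0, -1], [0, 0, 0, 0, 0, 0, -1]])

```text
t: 4.75
tcp_pos: [0.6237, 0.0445, 0.1539]
tool_rot: [0.699, 0.715, 0.002, 0.002]
force: [5.0, 0.1, -0.2]
finger_gap: 0.001
gripper_force: 2.5
```

```bash
cat >> h.py <<'E'
def post(n='scene'):
    d=cam(n);r=[]
    for S,v,u in oranges(d,8):
        p=pts(d,u,v);k=(p[:,2]>.125)&(p[:,2]<.18)&(p[:,0]>.56)&(p[:,0]<.64)&(abs(p[:,1]-.04)<.03)
        if k.sum()>5: r.append((int(k.sum()),np.median(p[k],0).round(4)))
    return r
E
python3 -c "
from h import *
st();print(post('scene'),post('top'))"
```

```text
t 4.75 tcp [0.6237 0.0445 0.1539] head 91.26 zax [ 0.005 -0.    -1.   ] F [ 5.   0.1 -0.2] gap 0.001 gf 2.508738487958908
[(33, array([0.6032, 0.0513, 0.1525]))] []
```

Request:
drive_tool(plan=[[0, -0.002, 0, 0, 0, 0, -1], [0, -0.002, 0, 0, 0, 0, -1], [0, -0.002, 0, 0, 0, 0, -1], [0, 0, 0, 0, 0, 0, -1], [0, 0, 0, 0, 0, 0, -1]])

```text
t: 5.35
tcp_pos: [0.6176, 0.0443, 0.1539]
tool_rot: [0.699, 0.715, 0.002, 0.002]
force: [5.1, 0.5, -1.0]
finger_gap: -0.003
gripper_force: 2.5
```

Request:
drive_tool(plan=[[0, -0.002, 0, 0, 0, 0, -1], [0, 0, 0, 0, 0, 0, -1], [0, 0, 0, 0, 0, 0, -1]])

```text
t: 5.65
tcp_pos: [0.616, 0.0443, 0.1538]
tool_rot: [0.699, 0.715, 0.002, 0.002]
force: [5.9, 0.3, -0.7]
finger_gap: 0.0
gripper_force: 2.9
```

Request:
drive_tool(plan=[[0, -0.002, 0, 0, 0, 0, -1], [0, 0, 0, 0, 0, 0, -1], [0, 0, 0, 0, 0, 0, -1]])

```text
t: 5.95
tcp_pos: [0.6158, 0.0443, 0.154]
tool_rot: [0.699, 0.715, 0.003, 0.003]
force: [8.2, 1.3, -3.9]
finger_gap: -0.003
gripper_force: 4.5
```

Request:
drive_tool(plan=[[0, -0.003, 0, 0, 0, 0, -1], [0, 0, 0, 0, 0, 0, -1], [0, 0, 0, 0, 0, 0, -1]])

```text
t: 6.25
tcp_pos: [0.6157, 0.0443, 0.1542]
tool_rot: [0.7, 0.715, 0.006, 0.006]
force: [14.8, 2.5, -8.6]
finger_gap: -0.004
gripper_force: 7.1
```

Request:
drive_tool(plan=[[0, -0.003, 0, 0, 0, 0, -1], [0, 0, 0, 0, 0, 0, -1], [0, 0, 0, 0, 0, 0, -1]])

```text
t: 6.55
tcp_pos: [0.6156, 0.0442, 0.1544]
tool_rot: [0.7, 0.714, 0.008, 0.008]
force: [19.9, 2.3, -11.9]
finger_gap: -0.001
gripper_force: 9.8
```

The carriage is against its stop: force rises with no motion. I'll retract and view from above the handle.

Request:
drive_tool(plan=[[0, 0.015, 0, 0, 0, 0, -1], [0, 0.015, -0.02, 0, 0, 0, -1], [0, 0, -0.05, 0, 0, 0, -1], [0, 0, -0.05, 0, 0, 0, -1], [-0.03, -0.042, -0.005, 0, 0, 0, 1], [-0.03, -0.042, 0, 0, 0, 0, 1], [-0.03, -0.043, 0, 0, 0, 0, 1], [0, 0, 0, 0, 0, 0, 1], [0, 0, 0, 0, 0, 0, 1], [0, 0, 0, 0, 0, 0, 1]])

```text
t: 7.55
tcp_pos: [0.5162, -0.0442, 0.2784]
tool_rot: [0.699, 0.715, 0.0, 0.0]
force: [0.4, 0.5, 0.7]
finger_gap: 0.991
gripper_force: 0.0
```

```bash
cat >> h.py <<'E'
O=np.array([.4626,.041]);B=R.from_euler('z',1.16,degrees=True).as_matrix()
def bench(p): return (np.asarray(p)-np.r_[O,0])@B
def needle(d):
    c=pts(d,[0],[0],.13)
    # project dial centre (bench .080,0,.133)
    w=np.r_[O,0]+B@np.array([.080,0,.132]);q=np.linalg.inv(d['E'])@np.r_[w,1]
    u0=d['cx']+f(d)*q[0]/-q[2];v0=d['cy']-f(d)*q[1]/-q[2]
    hsv=cv2.cvtColor(d['image'],cv2.COLOR_RGB2HSV);V,U=np.mgrid[:384,:512]
    m=((hsv[...,0]<8)|(hsv[...,0]>170))&(hsv[...,1]>110)&(hsv[...,2]>90)&(np.hypot(U-u0,V-v0)<.034*f(d)/-q[2])
    v,u=np.where(m)
    if len(u)<4: return None,len(u),(u0,v0)
    b=bench(pts(d,u,v,.132))[:,:2]-[.080,0]
    mu=b.mean(0);e=np.linalg.svd(b-mu)[2][0]
    if e@mu<0:e=-e
    return -np.arctan2(e[1],e[0]),len(u),mu.round(4),(round(u0),round(v0))
E
python3 - <<'E'
from h import *
st();d=cam('wrist');save(d,'w3.png');print('needle',needle(d))
V,U=np.mgrid[:384,:512];b=bench(pts(d,U,V).reshape(-1,3)).reshape(384,512,3)
hsv=cv2.cvtColor(d['image'],cv2.COLOR_RGB2HSV)
o=(hsv[...,0]<22)&(hsv[...,1]>120)&(abs(b[...,0])<.06)&(abs(b[...,1]+.109)<.04)&(b[...,2]>.05)
P=b[o];print('handle',len(P),np.percentile(P,[1,50,99],axis=0).round(4).tolist())
c=lambda P:np.linalg.lstsq(np.c_[2*P[:,[0,2]],np.ones(len(P))],(P[:,[0,2]]**2).sum(1),rcond=None)[0]
k=P[(abs(P[:,1]+.109)<.018)&(P[:,2]>.115)];q=c(k);print('handle circ',q[:2].round(4),np.sqrt(q[2]+q[0]**2+q[1]**2).round(4))
x=np.percentile(k[:,0],[2,98]);print('edge mid',x.mean(),'top z',np.percentile(k[:,2],97))
o=(abs(b[...,0])<.05)&(abs(b[...,1])<.014)&(b[...,2]>.105)&(b[...,2]<.14);P=b[o];q=c(P);print('collar circ',len(P),q[:2].round(4),np.sqrt(q[2]+q[0]**2+q[1]**2).round(4))
for lo,hi in((.022,.038),(-.034,-.022)):
    o=(abs(b[...,0])<.02)&(b[...,1]>lo)&(b[...,1]<hi)&(b[...,2]>.095)&(b[...,2]<.115);P=b[o];print('shaft',len(P),np.percentile(P,[2,50,98],axis=0).round(4).tolist())
o=(b[...,2]>.16)&(b[...,2]<.18)&(abs(b[...,0]-.135)<.03)&(abs(b[...,1])<.03);P=b[o];print('post',len(P),np.percentile(P,[2,50,98],axis=0).round(4).tolist())
E
```

```text
t 7.55 tcp [ 0.5162 -0.0442  0.2784] head 91.29 zax [ 0.001  0.    -1.   ] F [0.4 0.5 0.7] gap 0.991 gf 0.0
needle (np.float64(0.7286392586832061), 202, array([ 0.0071, -0.0066]), (290, 81))
handle 706 [[-0.0022, -0.1328, 0.125], [0.0049, -0.1082, 0.1305], [0.0104, -0.0859, 0.1329]]
handle circ [0.0039 0.1258] 0.006
edge mid 0.00412905709918122 top z 0.13242709334935845
collar circ 2210 [0.0078 0.1148] 0.0209
shaft 308 [[-0.0069, 0.0224, 0.0995], [0.0011, 0.029, 0.1058], [0.0077, 0.0375, 0.1086]]
shaft 220 [[-0.0074, -0.0333, 0.1007], [0.0012, -0.0278, 0.1067], [0.0075, -0.0224, 0.1087]]
post 583 [[0.1213, -0.0091, 0.1614], [0.1286, -0.001, 0.1695], [0.1374, 0.0069, 0.1712]]
```

View pics/w3.png

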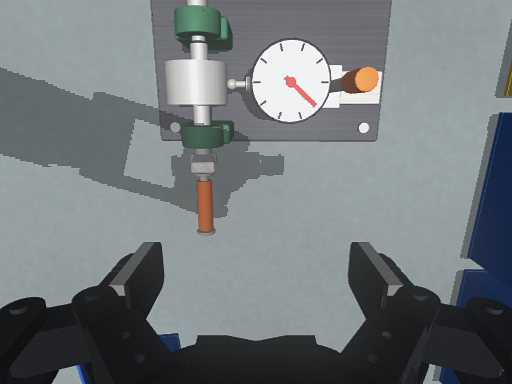

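View: handle at (205,205), collar at (197,83), needle from (290,81) to (315,106), about 45° so near the low side. Measured handle: bench x 0.004, z 0.1257, giving throw ≈ 26 mm and a ≈ 0.155. The post is at 0.129, so it is home. Next is descending to the handle.

Request:
drive_tool(plan=[[-0.013, -0.024, 0, 0, 0, 0, 1], [-0.014, -0.024, 0, 0, 0, 0, 1], [0, 0, 0.04, 0, 0, 0, 1], [0, 0, 0.04, 0, 0, 0, 1], [0, 0, 0.04, 0, 0, 0, 1], [0, 0, 0.025, 0, 0, 0, 1], [0, 0, 0, 0, 0, 0, 1], [0, 0, 0, 0, 0, 0, 1], [0, 0, 0, 0, 0, 0, 1]])

```text
t: 8.5
tcp_pos: [0.4696, -0.0726, 0.1343]
tool_rot: [0.699, 0.715, 0.001, 0.001]
force: [-1.4, -0.3, -0.0]
finger_gap: 1.0
gripper_force: 0.0
```

```bash
python3 -c "
from h import *
st();print('bench',bench(manip.sense()['tcp_pos']).round(4))"
```

```text
t 8.5 tcp [ 0.4696 -0.0726  0.1343] head 91.33 zax [ 0.003 -0.001 -1.   ] F [-1.4 -0.3 -0. ] gap 1.0 gf 0.0
bench [ 0.0047 -0.1137  0.1343]
```

Request:
drive_tool(plan=[[0, -0.0007, 0.0135, 0, 0, 0, 0.3], [0, 0, 0, 0, 0, 0, 0], [0, 0, 0, 0, 0, 0, -0.3], [0, 0, 0, 0, 0, 0, -0.45], [0, 0, 0, 0, 0, 0, -0.5], [0, 0, 0, 0, 0, 0, -0.5]], newtons=25)

```text
t: 9.1
tcp_pos: [0.4676, -0.0726, 0.1202]
tool_rot: [0.699, 0.715, 0.0, 0.0]
force: [-0.1, 0.0, -0.0]
finger_gap: 0.249
gripper_force: 0.0
```

Request:
drive_tool(plan=[[0, 0, 0, 0, 0, 0, -0.6], [0, 0, 0, 0, 0, 0, -0.65], [0, 0, 0, 0, 0, 0, -0.7], [0, 0, 0, 0, 0, 0, -0.8], [0, 0, 0, 0, 0, 0, -1], [0, 0, 0, 0, 0, 0, -1], [0, 0, 0, 0, 0, 0, -1]])

```text
t: 9.8
tcp_pos: [0.4678, -0.0727, 0.1198]
tool_rot: [0.699, 0.715, 0.0, 0.0]
force: [1.8, 0.9, -0.2]
finger_gap: 0.152
gripper_force: 24.7
```

Run:
```python
from h import *
st();print('bench',bench(manip.sense()['tcp_pos']).round(4));d=cam('wrist');save(d,'w4.png');print(needle(d))
t=cam('top');print(needle(t));s=cam('scene');print(needle(s))
```

```text
t 9.8 tcp [ 0.4678 -0.0727  0.1198] head 91.27 zax [ 0.001 -0.    -1.   ] F [ 1.8  0.9 -0.2] gap 0.152 gf 24.671612977981567
bench [ 0.0029 -0.1137  0.1198]
(None, 0, (np.float64(500.87044514823793), np.float64(-43.23724095565831)))
(np.float64(0.6085132945308825), 5, array([ 0.0027, -0.004 ]), (240, 192))
(None, 3, (np.float64(250.15698909403764), np.float64(188.56359459858902)))
```

View pics/w4.png

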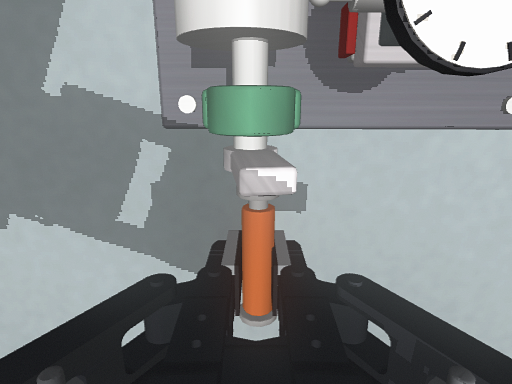

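The handle is centred between the pads (col ~258) and gripped at 25 N. The arm has some give (~2.5 N/mm), so there is margin. I'll lead it round in steps and watch the radial force.

```bash
cat >> h.py <<'E'
def arc(a0,a1,n,r=.026):
    a=np.radians(np.linspace(a0,a1,n+1));y=(r*np.sin(a)).round(4);z=(-r*np.cos(a)).round(4)
    print([[0,round(float(y[i+1]-y[i]),4),round(float(z[i+1]-z[i]),4),0,0,0,-1] for i in range(n)])
def rad(a):
    s=manip.sense();F=s['force']@B;a=np.radians(a);b=bench(s['tcp_pos'])
    print('t',round(s['t'],2),'a',np.degrees(a),'bench',b.round(4),'Frad',round(F[0]*np.sin(a)+F[2]*np.cos(a),1),'Ftan',round(F[0]*np.cos(a)-F[2]*np.sin(a),1),'gap',s['finger_gap'].__round__(3))
E
python3 -c "
from h import *
for i in range(9): arc(8+40*i,48+40*i,4)"
```

```text
[[0, 0.0044, 0.001, 0, 0, 0, -1], [0, 0.0042, 0.0017, 0, 0, 0, -1], [0, 0.0038, 0.0025, 0, 0, 0, -1], [0, 0.0033, 0.0031, 0, 0, 0, -1]]
[[0, 0.0027, 0.0036, 0, 0, 0, -1], [0, 0.0021, 0.0041, 0, 0, 0, -1], [0, 0.0013, 0.0043, 0, 0, 0, -1], [0, 0.0006, 0.0045, 0, 0, 0, -1]]
[[0, -0.0003, 0.0045, 0, 0, 0, -1], [0, -0.001, 0.0044, 0, 0, 0, -1], [0, -0.0017, 0.0042, 0, 0, 0, -1], [0, -0.0025, 0.0038, 0, 0, 0, -1]]
[[0, -0.0031, 0.0033, 0, 0, 0, -1], [0, -0.0036, 0.0027, 0, 0, 0, -1], [0, -0.0041, 0.0021, 0, 0, 0, -1], [0, -0.0043, 0.0013, 0, 0, 0, -1]]
[[0, -0.0045, 0.0006, 0, 0, 0, -1], [0, -0.0045, -0.0003, 0, 0, 0, -1], [0, -0.0044, -0.001, 0, 0, 0, -1], [0, -0.0042, -0.0017, 0, 0, 0, -1]]
[[0, -0.0038, -0.0025, 0, 0, 0, -1], [0, -0.0033, -0.0031, 0, 0, 0, -1], [0, -0.0027, -0.0036, 0, 0, 0, -1], [0, -0.0021, -0.0041, 0, 0, 0, -1]]
[[0, -0.0013, -0.0043, 0, 0, 0, -1], [0, -0.0006, -0.0045, 0, 0, 0, -1], [0, 0.0003, -0.0045, 0, 0, 0, -1], [0, 0.001, -0.0044, 0, 0, 0, -1]]
[[0, 0.0017, -0.0042, 0, 0, 0, -1], [0, 0.0025, -0.0038, 0, 0, 0, -1], [0, 0.0031, -0.0033, 0, 0, 0, -1], [0, 0.0036, -0.0027, 0, 0, 0, -1]]
[[0, 0.0041, -0.0021, 0, 0, 0, -1], [0, 0.0043, -0.0013, 0, 0, 0, -1], [0, 0.0045, -0.0006, 0, 0, 0, -1], [0, 0.0045, 0.0003, 0, 0, 0, -1]]
```

Request:
drive_tool(plan=[[0, 0.0044, 0.001, 0, 0, 0, -1], [0, 0.0042, 0.0017, 0, 0, 0, -1], [0, 0.0038, 0.0025, 0, 0, 0, -1], [0, 0.0033, 0.0031, 0, 0, 0, -1], [0, 0, 0, 0, 0, 0, -1], [0, 0, 0, 0, 0, 0, -1]])

```text
t: 10.55
tcp_pos: [0.4837, -0.0723, 0.1113]
tool_rot: [0.699, 0.715, 0.0, 0.0]
force: [0.3, -1.2, 1.4]
finger_gap: 0.149
gripper_force: 24.7
```

```bash
python3 -c "
from h import *
rad(48);print(needle(cam('top')));rad(48)"
```

```text
t 10.55 a 48.00000000000001 bench [ 0.0188 -0.1137  0.1113] Frad 1.1 Ftan -0.9 gap 0.149
(np.float64(0.58694249305189), 6, array([ 0.0036, -0.0045]), (240, 192))
t 10.6 a 48.00000000000001 bench [ 0.0187 -0.1137  0.1113] Frad 1.5 Ftan -1.7 gap 0.152
```

Request:
drive_tool(plan=[[0, 0.0027, 0.0036, 0, 0, 0, -1], [0, 0.0021, 0.0041, 0, 0, 0, -1], [0, 0.0013, 0.0043, 0, 0, 0, -1], [0, 0.0006, 0.0045, 0, 0, 0, -1], [0, 0, 0, 0, 0, 0, -1], [0, 0, 0, 0, 0, 0, -1]])

```text
t: 11.2
tcp_pos: [0.4899, -0.072, 0.0945]
tool_rot: [0.699, 0.715, 0.0, -0.0]
force: [1.1, -2.0, 0.9]
finger_gap: 0.154
gripper_force: 24.6
```

```bash
python3 -c "
from h import *
rad(88);print(needle(cam('top')))"
```

```text
t 11.2 a 88.0 bench [ 0.025  -0.1136  0.0945] Frad 1.1 Ftan -0.9 gap 0.154
(np.float64(1.0583851838925777), 8, array([ 0.0036, -0.0083]), (240, 192))
```

Request:
drive_tool(plan=[[0, -0.0003, 0.0045, 0, 0, 0, -1], [0, -0.001, 0.0044, 0, 0, 0, -1], [0, -0.0017, 0.0042, 0, 0, 0, -1], [0, -0.0025, 0.0038, 0, 0, 0, -1], [0, 0, 0, 0, 0, 0, -1], [0, 0, 0, 0, 0, 0, -1]])

```text
t: 11.85
tcp_pos: [0.4835, -0.072, 0.0776]
tool_rot: [0.699, 0.715, -0.0, -0.001]
force: [1.0, -1.5, 1.5]
finger_gap: 0.149
gripper_force: 24.6
```

```bash
python3 -c "
from h import *
rad(128);print(needle(cam('top')))"
```

```text
t 11.85 a 128.0 bench [ 0.0186 -0.1134  0.0776] Frad -0.1 Ftan -1.8 gap 0.149
(np.float64(1.9347945153226356), 7, array([-0.003 , -0.0099]), (240, 192))
```

Request:
drive_tool(plan=[[0, -0.0031, 0.0033, 0, 0, 0, -1], [0, -0.0036, 0.0027, 0, 0, 0, -1], [0, -0.0041, 0.0021, 0, 0, 0, -1], [0, -0.0043, 0.0013, 0, 0, 0, -1], [0, 0, 0, 0, 0, 0, -1], [0, 0, 0, 0, 0, 0, -1]])

```text
t: 12.5
tcp_pos: [0.4684, -0.0722, 0.0685]
tool_rot: [0.699, 0.715, -0.0, -0.001]
force: [1.6, 0.9, 3.3]
finger_gap: 0.154
gripper_force: 24.9
```

```bash
python3 -c "
from h import *
rad(168);print(needle(cam('top')))"
```

```text
t 12.5 a 168.0 bench [ 0.0035 -0.1133  0.0685] Frad -2.9 Ftan -2.3 gap 0.154
(np.float64(2.7997448675297085), 4, array([-0.002 , -0.0025]), (240, 192))
```

Request:
drive_tool(plan=[[0, -0.0045, 0.0004, 0, 0, 0, -1], [0, -0.0045, -0.0005, 0, 0, 0, -1], [0, -0.0044, -0.001, 0, 0, 0, -1], [0, -0.0042, -0.0017, 0, 0, 0, -1], [0, 0, 0, 0, 0, 0, -1], [0, 0, 0, 0, 0, 0, -1]])

```text
t: 13.15
tcp_pos: [0.4522, -0.0726, 0.0715]
tool_rot: [0.699, 0.715, 0.001, 0.001]
force: [3.4, 3.7, 1.9]
finger_gap: 0.152
gripper_force: 25.1
```

```bash
python3 -c "
from h import *
rad(208);print(needle(cam('top')))"
```

```text
t 13.15 a 208.0 bench [-0.0127 -0.1134  0.0715] Frad -3.3 Ftan -2.2 gap 0.152
(None, 3, (np.float64(239.73038784670044), np.float64(191.625132926846)))
```

Request:
drive_tool(plan=[[0, -0.0038, -0.0025, 0, 0, 0, -1], [0, -0.0033, -0.0031, 0, 0, 0, -1], [0, -0.0027, -0.0036, 0, 0, 0, -1], [0, -0.0021, -0.0041, 0, 0, 0, -1], [0, 0, 0, 0, 0, 0, -1], [0, 0, 0, 0, 0, 0, -1]])

```text
t: 13.8
tcp_pos: [0.4404, -0.0729, 0.0846]
tool_rot: [0.7, 0.715, 0.001, 0.001]
force: [5.4, 3.5, -0.4]
finger_gap: 0.151
gripper_force: 24.9
```

```bash
python3 -c "
from h import *
rad(248);print(needle(cam('top')))"
```

```text
t 13.8 a 248.0 bench [-0.0245 -0.1135  0.0846] Frad -4.9 Ftan -2.4 gap 0.151
(None, 3, (np.float64(239.73038784670044), np.float64(191.625132926846)))
```

Request:
drive_tool(plan=[[0, -0.0003, -0.0043, 0, 0, 0, -1], [0, -0.0001, -0.0045, 0, 0, 0, -1], [0, 0.0003, -0.0045, 0, 0, 0, -1], [0, 0.001, -0.0044, 0, 0, 0, -1], [0, 0, 0, 0, 0, 0, -1], [0, 0, 0, 0, 0, 0, -1]])

```text
t: 14.45
tcp_pos: [0.4401, -0.073, 0.1025]
tool_rot: [0.699, 0.715, -0.0, -0.0]
force: [0.8, 1.6, -3.3]
finger_gap: 0.154
gripper_force: 24.5
```

```bash
python3 -c "
from h import *
rad(288);print(needle(cam('top')))"
```

```text
t 14.45 a 288.0 bench [-0.0248 -0.1135  0.1025] Frad -1.8 Ftan -2.8 gap 0.154
(np.float64(2.3200253152648465), 5, array([-0.0056, -0.0079]), (240, 192))
```

Request:
drive_tool(plan=[[0, 0.0019, -0.0042, 0, 0, 0, -1], [0, 0.0026, -0.0038, 0, 0, 0, -1], [0, 0.0031, -0.0033, 0, 0, 0, -1], [0, 0.0036, -0.0027, 0, 0, 0, -1], [0, 0, 0, 0, 0, 0, -1], [0, 0, 0, 0, 0, 0, -1]])

```text
t: 15.1
tcp_pos: [0.4517, -0.0728, 0.1166]
tool_rot: [0.699, 0.715, -0.0, 0.0]
force: [-2.5, -1.6, -1.8]
finger_gap: 0.152
gripper_force: 24.7
```

```bash
python3 -c "
from h import *
rad(328);print(needle(cam('top')))"
```

```text
t 15.1 a 328.0 bench [-0.0132 -0.1136  0.1166] Frad -0.2 Ftan -3.1 gap 0.152
(np.float64(-0.10208989760288129), 4, array([ 0.0004, -0.0024]), (240, 192))
```

Request:
drive_tool(plan=[[0, 0.0041, -0.0021, 0, 0, 0, -1], [0, 0.0043, -0.0013, 0, 0, 0, -1], [0, 0.0045, -0.0006, 0, 0, 0, -1], [0, 0.0045, 0.0003, 0, 0, 0, -1], [0, 0, 0, 0, 0, 0, -1], [0, 0, 0, 0, 0, 0, -1]])

```text
t: 15.75
tcp_pos: [0.4696, -0.0725, 0.1202]
tool_rot: [0.699, 0.715, 0.0, 0.0]
force: [-0.6, -1.2, 0.8]
finger_gap: 0.157
gripper_force: 24.8
```

```bash
python3 -c "
from h import *
rad(368);print(needle(cam('top')))
print('check wrist');d=cam('wrist');save(d,'w5.png')
arc(368,320,4);arc(320,272,4);arc(272,215,5)"
```

```text
t 15.75 a 368.0 bench [ 0.0047 -0.1136  0.1202] Frad 0.7 Ftan -0.7 gap 0.157
(np.float64(0.7735428097313002), 6, array([ 0.0026, -0.0045]), (240, 192))
check wrist
[[0, -0.0054, -0.0002, 0, 0, 0, -1], [0, -0.0054, 0.0009, 0, 0, 0, -1], [0, -0.005, 0.002, 0, 0, 0, -1], [0, -0.0045, 0.0031, 0, 0, 0, -1]]
[[0, -0.0038, 0.0039, 0, 0, 0, -1], [0, -0.0029, 0.0046, 0, 0, 0, -1], [0, -0.0018, 0.0051, 0, 0, 0, -1], [0, -0.0008, 0.0054, 0, 0, 0, -1]]
[[0, 0.0003, 0.0051, 0, 0, 0, -1], [0, 0.0014, 0.005, 0, 0, 0, -1], [0, 0.0023, 0.0047, 0, 0, 0, -1], [0, 0.0032, 0.004, 0, 0, 0, -1], [0, 0.0039, 0.0034, 0, 0, 0, -1]]
```

The full turn is done with low forces throughout. Coarse needle readings put the high side near 215°, so I'll go back there.

Request:
drive_tool(plan=[[0, -0.0054, -0.0002, 0, 0, 0, -1], [0, -0.0054, 0.0009, 0, 0, 0, -1], [0, -0.005, 0.002, 0, 0, 0, -1], [0, -0.0045, 0.0031, 0, 0, 0, -1], [0, -0.0038, 0.0039, 0, 0, 0, -1], [0, -0.0029, 0.0046, 0, 0, 0, -1], [0, -0.0018, 0.0051, 0, 0, 0, -1], [0, -0.0008, 0.0054, 0, 0, 0, -1], [0, 0, 0, 0, 0, 0, -1]])

```text
t: 16.75
tcp_pos: [0.4389, -0.073, 0.0945]
tool_rot: [0.699, 0.715, -0.0, -0.001]
force: [2.6, 2.2, 2.3]
finger_gap: 0.157
gripper_force: 25.1
```

```bash
python3 -c "
from h import *
rad(272);print(needle(cam('top')))"
```

```text
t 16.75 a 272.0 bench [-0.026  -0.1135  0.0945] Frad -2.6 Ftan 2.4 gap 0.157
(np.float64(2.6086985738909743), 5, array([-0.005 , -0.0047]), (240, 192))
```

Request:
drive_tool(plan=[[0, 0.0003, 0.0051, 0, 0, 0, -1], [0, 0.0014, 0.005, 0, 0, 0, -1], [0, 0.0023, 0.0047, 0, 0, 0, -1], [0, 0.0032, 0.004, 0, 0, 0, -1], [0, 0.0039, 0.0034, 0, 0, 0, -1], [0, 0, 0, 0, 0, 0, -1], [0, 0, 0, 0, 0, 0, -1]])

```text
t: 17.5
tcp_pos: [0.4501, -0.0726, 0.0727]
tool_rot: [0.699, 0.715, -0.0, -0.001]
force: [0.7, 1.3, 3.9]
finger_gap: 0.153
gripper_force: 25.2
```

```bash
python3 -c "
from h import *
rad(215);print(needle(cam('top')))"
```

```text
t 17.5 a 215.0 bench [-0.0148 -0.1133  0.0727] Frad -3.7 Ftan 1.6 gap 0.153
(None, 3, (np.float64(239.73038784670044), np.float64(191.625132926846)))
```

Request:
drive_tool(plan=[[0, 0, -0.001, 0, 0, 0, -0.5], [0, 0, 0, 0, 0, 0, 0.2], [0, 0, 0, 0, 0, 0, 0.5], [0, 0, -0.03, 0, 0, 0, 0.5], [0, 0, -0.05, 0, 0, 0, 0.5], [0, 0, -0.05, 0, 0, 0, 0.5], [0.013, 0.034, -0.045, 0, 0, 0, 0.5], [0.014, 0.034, -0.03, 0, 0, 0, 0.5], [0, 0, 0, 0, 0, 0, 0.5], [0, 0, 0, 0, 0, 0, 0.5]])

```text
t: 18.55
tcp_pos: [0.5135, -0.046, 0.2732]
tool_rot: [0.699, 0.715, -0.0, 0.0]
force: [-0.9, 0.4, 0.1]
finger_gap: 0.75
gripper_force: 0.0
```

Run:
```python
from h import *
st();d=cam('wrist');save(d,'w6.png');print('needle',needle(d))
V,U=np.mgrid[:384,:512];b=bench(pts(d,U,V).reshape(-1,3)).reshape(384,512,3)
hsv=cv2.cvtColor(d['image'],cv2.COLOR_RGB2HSV)
o=(hsv[...,0]<22)&(hsv[...,1]>120)&(abs(b[...,0])<.06)&(abs(b[...,1]+.109)<.018)&(b[...,2]>.05)
P=b[o];print('handle',len(P),np.percentile(P,[2,50,98],axis=0).round(4).tolist())
o=(b[...,2]>.16)&(b[...,2]<.18)&(abs(b[...,0]-.135)<.03)&(abs(b[...,1])<.03);P=b[o];print('post',len(P),np.percentile(P,[2,50,98],axis=0).round(4).tolist())
cv2.imwrite('pics/c6.png',np.hstack([cv2.imread('pics/w6.png')[:260,130:400],cv2.resize(cv2.imread('pics/w6.png')[30:130,230:345],(299,260),interpolation=cv2.INTER_CUBIC)]))
```

```text
t 18.55 tcp [ 0.5135 -0.046   0.2732] head 91.35 zax [ 0.    -0.001 -1.   ] F [-0.9  0.4  0.1] gap 0.75 gf 0.0
needle (np.float64(-2.970953251908508), 220, array([-0.0089,  0.001 ]), (295, 78))
handle 415 [[-0.0208, -0.1263, 0.0806], [-0.014, -0.1083, 0.0853], [-0.0086, -0.0918, 0.0874]]
post 614 [[0.1213, -0.009, 0.162], [0.1285, -0.0011, 0.1695], [0.1374, 0.0067, 0.1712]]
```

View pics/c6.png

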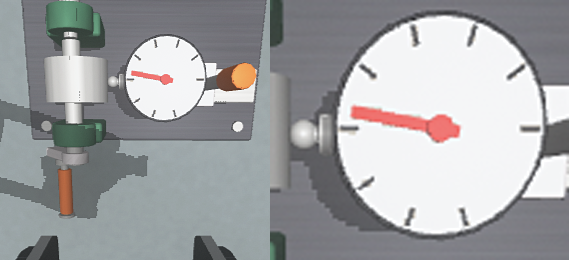

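The needle is at 3.31 rad, against a stated top of about 3.33. The symmetric needle pairs put the high side at 215–216°, and the handle measures 214°. The post is at 0.129, so the gauge is still home, and everything is let go. Signing off.

```bash
python3 -c "
from h import *
st();print(manip.sign_off())"
```

```text
t 18.6 tcp [ 0.512  -0.0459  0.272 ] head 91.31 zax [-0.003  0.    -1.   ] F [-0.8 -0.3  0.2] gap 0.751 gf 0.0
the job is handed in; nothing more can be done
None
```

I handed the job in at 18.6 s: the gauge is home, the shaft has been turned one whole turn and set back to the collar's high side (needle about 3.31 rad), and everything is let go; the sign-off returned no verdict.

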